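# Lock off the welding-bench isolator

## Task

Make the bench isolator ready for its padlock: take the steel tube offcut that lies in the handle's way off the isolator and put it in the grey tray, then swing the red handle round to off. Only then slide the green hasp in under the handle's lug until the two padlock holes line up, so that an 8 mm shackle would drop straight through both, and let go of everything. Do not shift or tip the oil bottle, spray can, padlock or hex-key stand.

Things in the scene. Friction and masses are not known exactly. Their poses are not given: they have to be found in the camera images.
- isolator: Fixed grey isolator enclosure lying face up on the bench, 180 (x) x 280 (y) x 60 mm high, never moves. Origin: centre of its underside. The vertical pivot of the handle is at (0, +35 mm) in its frame. A white line on the face at (0, +105 mm) marks where the handle's arm points when off. The hasp runs along its y axis on the line x = 0, between two 8 mm wide guide bars at x = +-21 mm, 10 mm high.
- handle (a joint): Angle (rad) of the red rotary handle about the upward vertical through its pivot: 0 = off (arm points along the isolator's +y over the white line, lug along -y); grows counter-clockwise seen from above. Starts on, at about 1.8 to 2.15. It can be turned past off to -0.3, and has no click: it stays where it is left (friction 0.25 N m, about 3 N at the grip). At angle a the grip is at (-90 sin a, 35 + 90 cos a) mm in the isolator's frame.
- handle_grip (a point): Middle of the upright round red grip post at the end of the handle's arm, 90 mm from the pivot: 20 mm diameter, standing free from 30 to 70 mm above the isolator's face; this point is 52 mm above the face (112 mm above the bench). Below it is the arm, 18 mm wide, 16 to 30 mm above the face. The hub at the pivot is 44 mm across and 34 mm high.
- handle_hole (a point): Centre of the 12 mm padlock hole in the handle's flat red lug, opposite the arm, 55 mm from the pivot; 17 mm above the face. The lug is 28 mm wide, ends 68 mm from the pivot and lies 14 to 20 mm above the face.
- hasp (a joint): Slide (m) of the green hasp along the isolator's +y axis, towards the pivot: 0 = fully drawn back, limit 0.052. Its hole is under the handle's off position of the lug hole at 0.035. Starts at 0 to 0.006. No click: it stays where it is left (friction 2 N).
- hasp_hole (a point): Centre of the 12 mm padlock hole in the hasp's flat green tongue (30 mm wide, 6 to 10 mm above the face, passes under the lug); this point is 8 mm above the face, at (0, -55 mm + slide) in the isolator's frame.
- hasp_tab (a point): Grip point on the hasp's upright green tab, 65 mm behind its hole (towards the isolator's -y): 10 mm thick along the slide, 30 mm wide across it, 8 to 45 mm above the face; this point is 32 mm above the face.
- offcut_center (a point): Centre of the loose square steel tube offcut, 70 mm long (its own x axis), 30 x 30 mm section, 3 mm wall, about 0.18 kg. It starts lying flat on the isolator's face in the sector the arm must sweep, at any yaw.
- offcut: The same offcut; origin at the centre of its underside.
- tray: Fixed light grey open tray on the bench to the left or the right, 170 (x) x 130 (y) x 50 mm high, 4 mm walls. Origin: centre of its underside.
- oil: Bystander: yellow oil bottle standing on the bench, 58 mm diameter, 185 mm tall; origin at its foot.
- spray: Bystander: blue spray can standing on the bench, 52 mm diameter, 170 mm tall; origin at its foot.
- padlock: Bystander: open brass padlock lying on the bench, body 45 x 50 x 22 mm, shackle reaching 70 mm along its x; origin under its body's centre.
- keystand: Bystander: black stand 110 x 60 x 45 mm with upright hex keys, up to 116 mm tall; origin at its underside. It stands on the side where the tray is not.
There are look-alikes about, which are no part of the job. Of the things like the tray, leave any that is blue or turquoise; of the rest the larger one is meant.

How it is judged (in metres and radians):
On the way, in this order (a step that is already met when the one before it is completed fails the run):
1. the offcut lies in the tray (x of offcut_center in the frame of tray between -0.08 and 0.08 m and y of offcut_center in the frame of tray between -0.06 and 0.06 m and height (world z) of offcut_center below 0.05 m and linear speed of offcut below 0.02 m/s), for 0.2 s.
2. the handle is swung to off (within 0.1 rad) (value of joint handle between -0.1 and 0.1 rad), for 0.2 s.
3. the hasp's hole lines up with the handle's hole (within 3.5 mm) (all of step 2 and horizontal distance between handle_hole and hasp_hole below 0.0035 m), for 0.2 s.
At the end, for the whole second after the job is handed in: The offcut lies still in the tray, the handle is within 0.1 rad of off and at rest, and the centres of the handle's and the hasp's padlock holes are within 3.5 mm of each other seen from above; everything released (all of step 1 and all of step 3 and velocity of joint handle between -0.05 and 0.05 rad/s); the robot touches nothing.
It fails at once if the oil bottle is shifted by more than 20 mm or tipped (distance of oil from where it was at the start of the episode above 0.02 m or angle between oil's own z axis and vertical above 0.3 rad).
It fails at once if the spray can is shifted by more than 20 mm or tipped (distance of spray from where it was at the start of the episode above 0.02 m or angle between spray's own z axis and vertical above 0.3 rad).
It fails at once if the padlock is shifted by more than 20 mm or tipped (distance of padlock from where it was at the start of the episode above 0.02 m or angle between padlock's own z axis and vertical above 0.3 rad).
It fails at once if the hex-key stand is shifted by more than 20 mm or tipped (distance of keystand from where it was at the start of the episode above 0.02 m or angle between keystand's own z axis and vertical above 0.3 rad).
It also fails if it takes over 72 s, if anything falls off the work surface, if the arm or the gripper's body presses on something with over 40 N, if the wrist force passes 120 N, or if a joint passes its speed limit or range.

## Robot

A 6-joint arm with a two-finger parallel gripper is mounted at the origin on the work surface. World frame = base frame: x ahead of the robot, y to its left, z up, the work surface at z = 0. Lengths are in mm, angles in rad, forces in N, time in s.
With the tool pointing down it reaches from about 325 to 875 mm from the base axis. Payload 4.4 kg.
Tool frame: the origin (TCP) lies on the centre line of the jaws, within the pads' length; the fingertips stand ahead of it and the grasp point (between the pads) lies 6 mm ahead of it (ctrl.tcp_to_tips is the z of the fingertips in the tool frame, in mm); z points along the fingers, y is the direction in which the jaws open and shut (so a half turn about z gives the same grasp; the last joint's range is limited). The gripper opens to 85 mm and grips with 20 to 120 N. Pads are 22 mm wide; open, the fingers measure 114 mm over their backs; the gripper's body (76 mm by 85 mm) begins 54 mm behind the grasp point. The pads swing forward as they close: fully open they stand 13 mm farther back than shut.
Start: joints at [0.954, 0.207, 1.542, -0, 1.393, -0.15], TCP at [258.777, 513.48, 256.282] pointing down, gripper open.
Joint ranges: [-2.73, 2.73], [-0.86, 2.22], [0.23, 2.46], [-1.11, 4.25], [0.08, 2.63], [-2.82, 2.82]. Speed limits (rad/s): [2.79, 2.79, 3.14, 3.14, 3.14, 3.14].

## Interface

Orientations are given as a 3x3 rotation matrix whose columns are the frame's x, y, z axes.
In Python, from plant import ctrl, sensors, optics gives the robot as it stands. Calls block until the motion is done:
- ctrl.move_ptp(position, orientation): joint-space move of the TCP to a pose.
- ctrl.move_l(position, rot=None, vel=150, threshold=None): straight line of the TCP; rot=None keeps the orientation; vel is the mean speed in mm/s. With threshold (N) it stops when the force on the tool has changed by that much, and returns True; else False.
- ctrl.set_joints(angles): joint-space move.
- ctrl.gripper_to(opening, force=None): finger opening in mm; force is the grip in N (None keeps the last); returns when the fingers have stopped.
- ctrl.hold(seconds).
- ctrl.solve_ik(position, orientation): joint angles nearest the present ones, or None.
- sensors.read_state(): the state.
- optics.grab_frame(name): name is "side" or "top" or "wrist"; returns (picture, depth): 400x640x3 uint8, red, green, blue; 400x640 float32, mm along the optical axis (not along the pixel's ray), 0 where there is no reading.
- optics.camera_params(name): a dict with "mtx" (3x3 intrinsics, pixels), "k1" (the pictures are not rectified: a ray, as slopes to the right and down, at radius r is drawn at 1 + k1 r^2 times it, then the intrinsics apply), "R" (3x3) and "t" (3): a world point X has camera coordinates R X + t; the wrist camera has in their place "T_tool_cam" (4x4, takes a point from camera to tool coordinates, whose origin is the TCP and whose axes are the flange's). Camera axes: x right, y down, z forward; pixel columns grow to the right and rows downward; lengths in mm; the calibration is good to about 2 mm. A picture is of the moment at which its call begins: read the wrist's pose just before it. camera_params takes no time and is no camera call.
A pose or a line that the arm cannot do raises ctrl.MotionError and nothing moves.
- ctrl.finish_job(): hands the job in, once; it reports no verdict.
The state is a dict: "t": time; "q": joint angles; "qvel": joint speeds; "tau": joint torques, N m; "eef_pos": TCP position; "eef_rot": TCP orientation; "force": force on the tool from outside, world axes, zero at the start; "wrist_torque": the same for the moment, N m; "grip_width": finger opening in mm.
Only numpy, scipy, OpenCV 4.12 (cv2) and the standard library are available. Lean on these libraries where they do the work, as an engineer would, in place of code of your own. Each camera call takes 0.05 s, during which the arm holds its last target.

## Working session

There is one attempt and no reset: what is moved stays moved. The work goes in short steps, each a Python script; the robot and the scene stay as the last script left them, time stands still between calls to the robot, and variables do not carry over. Pictures are saved under pics/ and viewed, and the job is handed in when it is done.

```bash
ls; mkdir -p pics; cat > h.py <<'E'
import numpy as np, cv2
from plant import ctrl, sensors, optics
def save(n,im): cv2.imwrite('pics/'+n+'.png',cv2.cvtColor(im,cv2.COLOR_RGB2BGR))
def und(p,uv):
    uv=np.atleast_2d(np.array(uv,float)); K=p['mtx']
    return cv2.undistortPoints(uv.reshape(-1,1,2),K,np.array([p['k1'],0,0,0,0.])).reshape(-1,2)
def pose(name,st=None):
    p=optics.camera_params(name)
    if name!='wrist': R=p['R'];t=p['t']; return p,np.array(R).T,-np.array(R).T@np.array(t)
    T=np.array(p['T_tool_cam']); Rw=np.array(st['eef_rot'])
    return p,Rw@T[:3,:3],Rw@T[:3,3]+np.array(st['eef_pos'])
def onplane(name,uv,z,st=None):
    p,R,c=pose(name,st); x=und(p,uv); d=np.c_[x,np.ones(len(x))]@R.T
    return c+d*((z-c[2])/d[:,2])[:,None]
def cloud(name,depth,st=None):
    p,R,c=pose(name,st); v,u=np.mgrid[:400,:640]; x=und(p,np.c_[u.ravel(),v.ravel()])
    P=(np.c_[x,np.ones(len(x))]*depth.reshape(-1,1))@R.T+c
    P[depth.ravel()==0]=np.nan
    return P.reshape(400,640,3)
E
python3 - <<'E'
from h import *
for n in ('top','side'):
    im,d=optics.grab_frame(n); save(n+'0',im); np.savez(n+'0',im=im,d=d)
    p,R,c=pose(n); print(n,c.round(),R[:,2].round(2),p['mtx'][0][0],p['k1'],(d==0).mean())
s=sensors.read_state(); print(s['t'],s['eef_rot'],ctrl.tcp_to_tips)
E
```

```text
pics
top [ 239.   -3. 1547.] [ 0.18 -0.   -0.98] 509.7559168106483 -0.026730593085377785 0.003953125
side [  365. -1119.   996.] [ 0.11  0.77 -0.63] 492.84752111593644 -0.10828222378724828 0.00766015625
0.1 [[-8.93022568e-01  4.50010266e-01 -1.20550154e-03]
 [ 4.50011781e-01  8.93020950e-01 -1.72635055e-03]
 [ 2.99662664e-04 -2.08415990e-03 -9.99997783e-01]] 25.0
```

View pics/top0.png

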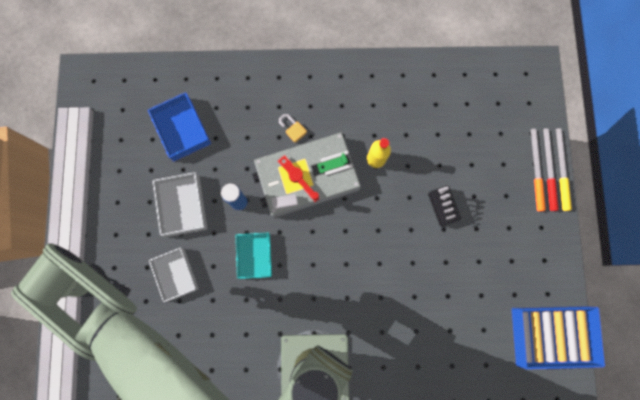

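View pics/side0.png

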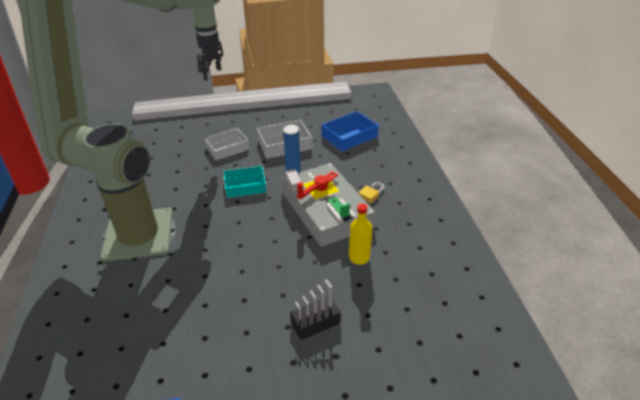

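Top view: the tray-like things are blue (180,126), large grey (180,204), small grey (173,275) and turquoise (254,256). Leaving out blue and turquoise, the larger grey one at (180,204) is the tray. The handle's arm points to (315,198), the offcut is at (286,201), the hasp at (333,163), the spray can at (233,195), the oil bottle at (378,153) and the padlock at (295,128). Next I'll confirm with a crop and measure.

```bash
python3 - <<'E'
from h import *
z=np.load('top0.npz'); im=z['im']; d=z['d']
save('crop0',cv2.resize(im[90:310,130:400],None,fx=2.9,fy=2.6,interpolation=cv2.INTER_CUBIC))
P=cloud('top',d); 
def box(lo,hi,x0,x1,y0,y1):
    m=(P[...,2]>lo)&(P[...,2]<hi)&(P[...,0]>x0)&(P[...,0]<x1)&(P[...,1]>y0)&(P[...,1]<y1); return m
for n,(u,v) in dict(bigtray=(180,204),small=(173,275),iso=(345,185),offcut=(286,201),spray=(230,188),oil=(384,145),padlock=(296,130),keys=(444,206),hub=(295,175),grip=(315,197)).items(): print(n,P[v,u].round())
for n,(x0,x1,y0,y1),lo,hi in (('bigtray',(150,250,0,0),0,0),):
    pass
# trays: rims
for n,(u0,u1,v0,v1) in dict(big=(145,215,165,245),small=(145,205,240,310)).items():
    Q=P[v0:v1,u0:u1].reshape(-1,3); Q=Q[(Q[:,2]>35)&(Q[:,2]<60)]
    print(n,len(Q),cv2.minAreaRect(Q[:,:2].astype(np.float32)))
Q=P[120:225,245:370].reshape(-1,3); Q=Q[(Q[:,2]>52)&(Q[:,2]<68)]
print('iso',len(Q),cv2.minAreaRect(Q[:,:2].astype(np.float32)))
E
```

```text
bigtray [490. 403.   5.]
small [276. 419.   2.]
iso [ 531. -101.   54.]
offcut [480.  73.  89.]
spray [506. 223. 170.]
oil [ 617. -204.  183.]
padlock [713.  44.  26.]
keys [ 464. -396.   41.]
hub [556.  46.  92.]
grip [483. -11. 131.]
big 456 ((487.04803466796875, 398.0840148925781), (173.02027893066406, 133.2579345703125), 9.633382797241211)
small 184 ((277.0628356933594, 412.16070556640625), (131.13543701171875, 102.5750503540039), 21.15399742126465)
iso 4123 ((577.1372680664062, -7.361328125), (179.86077880859375, 346.6886291503906), 16.795255661010742)
```

View pics/crop0.png

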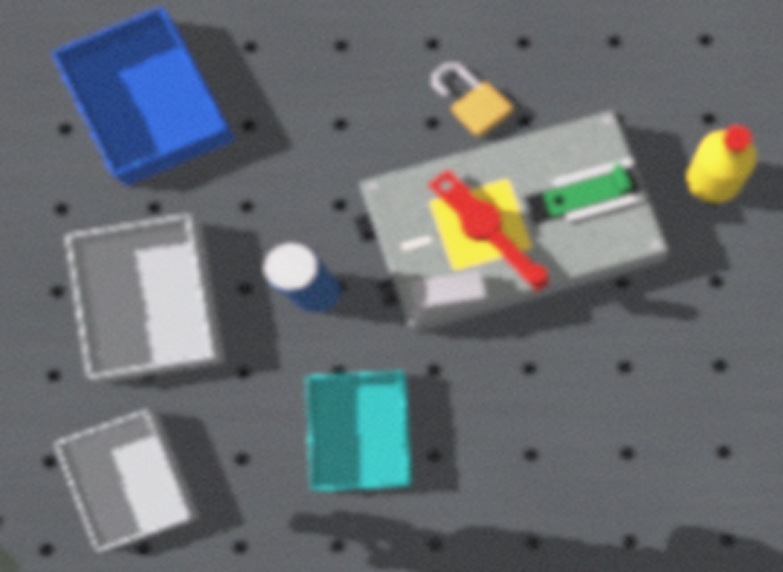

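The crop confirms it: the large grey tray measures 173x133 mm and the small grey one 131x102 mm. Next is a close look from the wrist camera.

```bash
python3 - <<'E'
from h import *
print(optics.camera_params('wrist'))
R=np.array([[1,0,0],[0,-1,0],[0,0,-1.]])
a=np.radians(16.8); c,s=np.cos(a),np.sin(a)
Rz=np.array([[c,-s,0],[s,c,0],[0,0,1]])
# tool x along isolator +y or -y
best=None
for k in range(4):
    b=k*np.pi/2; Rb=np.array([[np.cos(b),-np.sin(b),0],[np.sin(b),np.cos(b),0],[0,0,1]])
    try: q=ctrl.solve_ik([540,0,380],Rz@Rb@R)
    except Exception as e: q=None
    print(k,None if q is None else np.round(q,2))
E
```

```text
{'mtx': array([[351.22929066,   0.        , 318.03180833],
       [  0.        , 351.22929066, 200.26527856],
       [  0.        ,   0.        ,   1.        ]]), 'k1': -0.03178218880082089, 'T_tool_cam': array([[-8.31965940e-04, -9.65064648e-01, -2.62010559e-01,
         6.63641561e+01],
       [ 9.99999427e-01, -9.79220290e-04,  4.31453685e-04,
        -1.57200006e-01],
       [-6.72946754e-04, -2.62010050e-01,  9.65064910e-01,
        -1.17034358e+02],
       [ 0.00000000e+00,  0.00000000e+00,  0.00000000e+00,
         1.00000000e+00]])}
0 [-0.16  0.06  1.45 -0.    1.63  1.12]
1 [-0.16  0.06  1.45 -0.    1.63 -0.45]
2 [-0.16  0.06  1.45 -0.    1.63 -2.02]
3 [-0.16  0.06  1.45 -0.    1.63  2.69]
```

```bash
python3 - <<'E'
from h import *
a=np.radians(16.8+90); c,s=np.cos(a),np.sin(a)
Rt=np.array([[c,-s,0],[s,c,0],[0,0,1]])@np.diag([1,-1,-1.])
ctrl.move_l([258.8,513.5,330])
ctrl.move_ptp([550,45,330],Rt)
st=sensors.read_state(); im,d=optics.grab_frame('wrist'); np.savez('w0',im=im,d=d,pos=st['eef_pos'],rot=st['eef_rot']); save('w0',im)
print(st['t'],st['eef_pos'])
E
```

```text
2.7333 [549.86843613  45.94702859 329.96943121]
```

View pics/w0.png

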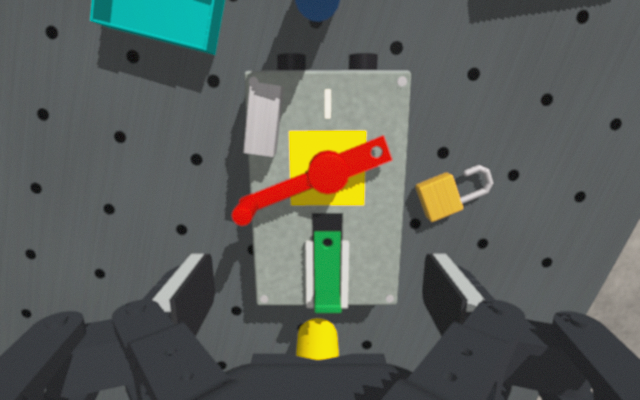

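Wrist view: isolator square in the picture, offcut at (262,118), grip at (242,211), hub (327,171), lug hole (376,152), hasp hole (328,241), tab (328,305), white line (327,103). The oil bottle is just beyond the hasp end at (318,340).

```bash
cat > meas.py <<'E'
from h import *
def largest(m):
    n,l,s,c=cv2.connectedComponentsWithStats(m.astype(np.uint8)); i=1+np.argmax(s[1:,4]); return l==i
def run(f):
    z=np.load(f+'.npz'); im=z['im'];d=z['d'];st=dict(eef_pos=z['pos'],eef_rot=z['rot'])
    P=cloud('wrist',d,st)
    hsv=cv2.cvtColor(im,cv2.COLOR_RGB2HSV).astype(int); h,s,v=[hsv[...,i] for i in range(3)]
    return im,P,st,h,s,v
E
python3 - <<'E'
from meas import *
im,P,st,h,s,v=run('w0')
Z=P[...,2]
fm=largest((Z>50)&(Z<66)&(s<60)); 
face=largest((Z>50)&(Z<66))
Q=P[face]; print('face z',np.median(Q[:,2]),cv2.minAreaRect(Q[:,:2].astype(np.float32)), cv2.minAreaRect(P[largest((Z>56))][:,:2].astype(np.float32)))
white=largest((s<30)&(v>190)&(Z<66)&(np.hypot(*(np.mgrid[:400,:640]-np.array([103,327])[:,None,None]))<25))
vv,uu=np.nonzero(white); print('white',uu.mean(),vv.mean(),len(uu),onplane('wrist',[(uu.mean(),vv.mean())],60,st))
off=largest((Z>82)&(Z<100)&(s<60)&(np.mgrid[:400,:640][1]<300)&(np.mgrid[:400,:640][0]<180))
Q=P[off];print('off z',np.median(Q[:,2]))
vv,uu=np.nonzero(off); X=onplane('wrist',np.c_[uu,vv],90,st)[:,:2].astype(np.float32); print('offcut',cv2.minAreaRect(X),len(uu),X.mean(0), cv2.boundingRect(np.c_[uu,vv].astype(np.int32)))
red=((h<6)|(h>174))&(s>150)&(v>80)
grip=largest(red&(Z>120)); vv,uu=np.nonzero(grip); X=onplane('wrist',np.c_[uu,vv],130,st)[:,:2].astype(np.float32);print('grip',np.median(P[grip][:,2]),cv2.minEnclosingCircle(X))
hub=largest(red&(Z>90.5)&(Z<100)); vv,uu=np.nonzero(hub); print(len(uu)); X=onplane('wrist',np.c_[uu,vv],94,st)[:,:2].astype(np.float32);print('hub',np.median(P[hub][:,2]),cv2.minEnclosingCircle(X))
print('lug hole',onplane('wrist',[(376,152.5)],80,st))
# precise holes
for nm,(cx,cy),zz in (('lug',(376,152),79),('hasp',(328,241),70)):
    sub=im[cy-9:cy+10,cx-9:cx+10].astype(float); sat=s[cy-9:cy+10,cx-9:cx+10]
    m=(v if nm=='hasp' else s)[cy-9:cy+10,cx-9:cx+10]; 
    mm=largest(m<(60 if nm=='hasp' else 130)); y,x=np.nonzero(mm); print(nm,cx-9+x.mean(),cy-9+y.mean(),mm.sum(),onplane('wrist',[(cx-9+x.mean(),cy-9+y.mean())],zz,st))
save('w0c',cv2.resize(im[60:320,220:420],None,fx=3,fy=2.3,interpolation=cv2.INTER_CUBIC))
E
```

```text
face z 59.47018407619976 ((569.9354858398438, 14.757568359375), (175.79293823242188, 277.4540710449219), 16.99197769165039) ((580.90869140625, -64.46241760253906), (149.61651611328125, 270.9576110839844), 15.854362487792969)
white 327.2477064220183 103.33944954128441 218 [[539.30866828 114.12458014  60.        ]]
off z 89.38274419214395
offcut ((481.46868896484375, 80.13603210449219), (30.943862915039062, 70.32281494140625), 8.90976333618164) 2236 [481.2812    80.947685] (244, 81, 38, 76)
grip 128.97536920073094 ((491.04144287109375, -7.330665588378906), 10.8176851272583)
1274
hub 93.28683018478239 ((559.696044921875, 47.04237365722656), 22.199186325073242)
lug hole [[602.34438933  81.22342722  80.        ]]
lug 376.2903225806452 151.41935483870967 93 [[602.45804041  82.3058627   79.        ]]
hasp 327.1470588235294 241.61764705882354 34 [[584.38803247 -32.54913125  70.        ]]
```

View pics/w0c.png

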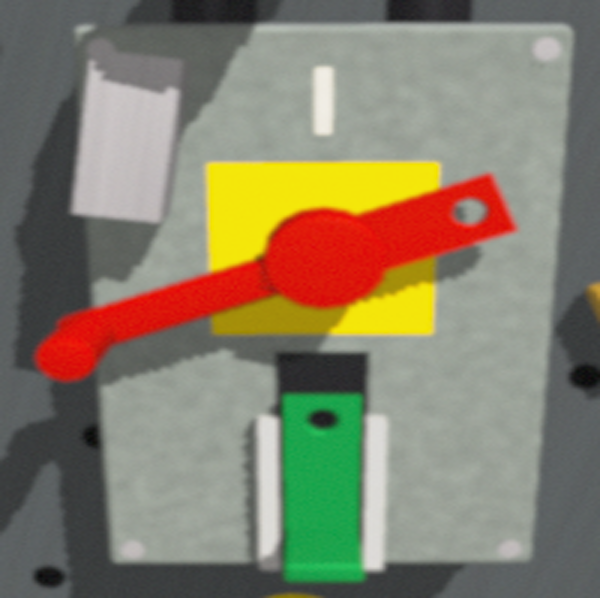

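Two independent cues agree: pivot (559.7, 47.4) and yaw 17.0°. The handle is at about 1.95 rad and the offcut at (481.4, 80.5) with its long axis at 98.9°. Picking it up.

```bash
cat >> h.py <<'E'
def tool(deg):
    "tool down, tool x axis at deg in world; tool y at deg-90"
    a=np.radians(deg); c,s=np.cos(a),np.sin(a)
    return np.array([[c,-s,0],[s,c,0],[0,0,1]])@np.diag([1,-1,-1.])
E
python3 - <<'E'
from h import *
R=tool(98.9)
ctrl.gripper_to(64)
ctrl.move_ptp([481.4,80.5,180],R)
print(ctrl.move_l([481.4,80.5,91],vel=120,threshold=12))
ctrl.gripper_to(20,force=60)
s=sensors.read_state(); print(s['t'],s['eef_pos'],s['grip_width'],s['force'])
ctrl.move_l([481.4,80.5,265],vel=200)
s=sensors.read_state(); print(s['t'],s['grip_width'],s['force'])
im,d=optics.grab_frame('wrist'); save('w1',im)
E
```

```text
False
5.1333 [482.34349912  80.50347645  92.03934476] 28.334553238162872 [ 0.18978393 -0.00479244  4.71482916]
6.15 28.973782867116814 [-0.09708962 -0.71781007 -1.26028468]
```

View pics/w1.png

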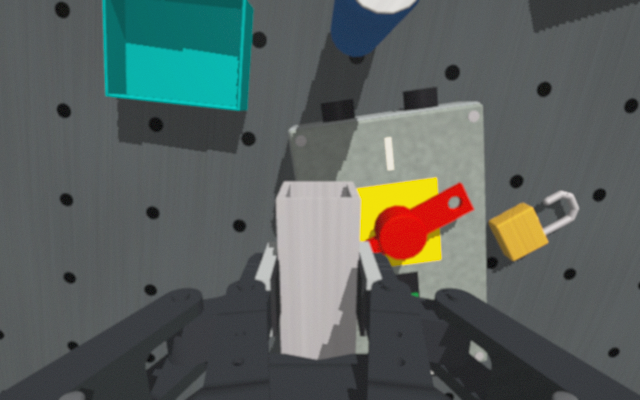

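The wrist picture shows the offcut (318,265) held level between the pads. Carrying it to the large grey tray.

```bash
python3 - <<'E'
from h import *
R=tool(99.6)
ctrl.move_l([487,398,265],rot=R,vel=300)
ctrl.move_l([487,398,70],vel=200)
print(ctrl.move_l([487,398,35],vel=50,threshold=6))
s=sensors.read_state(); print(s['t'],s['eef_pos'],s['grip_width'],s['force'])
ctrl.gripper_to(60)
ctrl.move_l([487,398,240],vel=250)
s=sensors.read_state(); print(s['t'],s['grip_width'])
im,d=optics.grab_frame('wrist'); save('w2',im)
P=cloud('wrist',d,s)
hsv=cv2.cvtColor(im,cv2.COLOR_RGB2HSV)
for uv in ((320,280),(320,250)): print(P[uv[1],uv[0]])
E
```

```text
True
9.175 [486.36943693 397.61616621  36.11975887] 28.703959542341956 [-0.34990465  0.54608041  3.51719373]
10.55 59.99785531961984
[506.85699186 275.36687296  -0.74430448]
[500.76211808 311.24742948  -0.70221825]
```

View pics/w2.png

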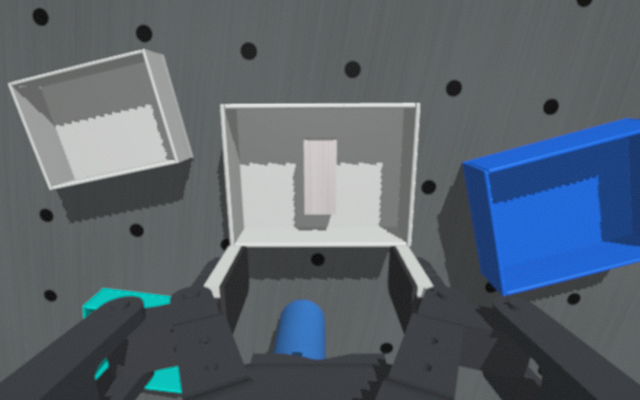

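The offcut (320,177) lies flat in the middle of the large grey tray. Now I'll grasp the grip post and swing the handle along its arc, with the tool turning with it.

```bash
python3 - <<'E'
from h import *
piv=np.array([559.7,47.4]); 
def g(deg,z=119,r=90): a=np.radians(deg); return [*(piv+r*np.array([np.cos(a),np.sin(a)])),z]
ctrl.move_l([487,398,270],vel=250)
ctrl.gripper_to(56)
ctrl.move_ptp(g(218.6,230,89),tool(218.6))
print(ctrl.move_l(g(218.6,119.5,89),vel=130,threshold=10))
s=sensors.read_state(); print(s['t'],s['eef_pos'],s['q'].round(2) if hasattr(s['q'],'round') else s['q'])
ctrl.gripper_to(10,force=40)
s=sensors.read_state(); print(s['t'],s['grip_width'],s['force'])
for ph in np.linspace(218.6,107,11)[1:]:
    ctrl.move_l(g(ph,119.5,89.5),rot=tool(ph),vel=70)
    s=sensors.read_state(); print(round(s['t'],2),np.round(s['eef_pos'],1),np.round(s['force'],1),round(s['grip_width'],1))
ctrl.gripper_to(40)
s=sensors.read_state(); print(s['force'],s['t'])
E
```

```text
False
14.475 [490.95162792  -8.24947669 120.298166  ] [-0.19  0.19  1.87  0.    1.08 -2.44]
14.8917 18.988881213074457 [-0.2792654   0.0427466   4.97185142]
15.29 [481.2   6.4 120.4] [0.3 2.5 6.3] 19.1
15.69 [474.9  22.4 120.4] [0.2 1.3 5.9] 18.9
16.09 [471.8  39.5 120.4] [1.3 0.5 5.1] 19.1
16.49 [472.   56.7 120.4] [0.4 0.7 5.8] 19.3
16.89 [475.6  73.7 120.4] [1.6 0.4 5.6] 18.7
17.29 [482.5  89.6 120.4] [ 1.4 -0.2  5.2] 19.3
17.69 [492.2 103.9 120.4] [ 2.1 -0.1  6.3] 18.9
18.09 [504.5 115.9 120.4] [ 1.4 -0.6  5.8] 18.8
18.49 [519.  125.4 120.4] [ 1.3 -2.   5.6] 18.9
18.89 [535.  131.9 120.4] [ 1.2 -2.4  6.6] 19.0
[ 0.41935828  0.29152625 -0.02404501] 19.225
```

```bash
python3 - <<'E'
from h import *
p=np.array(sensors.read_state()['eef_pos'])
ctrl.move_l([p[0],p[1],240],vel=200)
ctrl.move_ptp([549,51,260],tool(107))
st=sensors.read_state(); im,d=optics.grab_frame('wrist'); np.savez('w3',im=im,d=d,pos=st['eef_pos'],rot=st['eef_rot']); save('w3',im); print(st['t'])
E
```

```text
20.4083
```

View pics/w3.png

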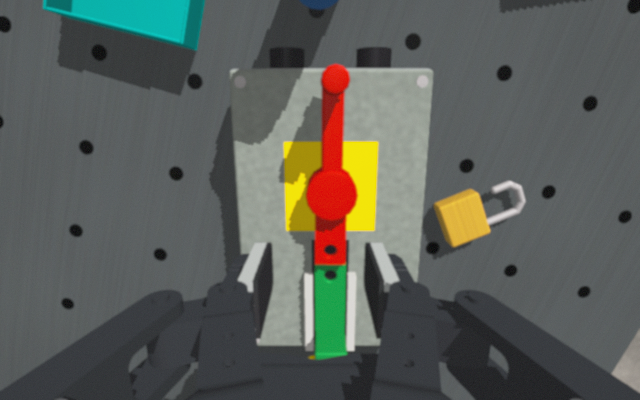

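The handle points along the white line: grip (335,78), hub (331,193), lug hole (330,250), hasp hole (330,274). Next I'll measure the angle and slide.

```bash
cat > m2.py <<'E'
from meas import *
def holes(f,guess):
    im,P,st,h,s,v=run(f); out={}
    Z=P[...,2]; red=((h<6)|(h>174))&(s>150)&(v>80)
    for nm,lo,zz in (('grip',120,130),('hub',None,94)):
        m=largest(red&(Z>120)) if nm=='grip' else largest(red&(Z>90.5)&(Z<100))
        vv,uu=np.nonzero(m); X=onplane('wrist',np.c_[uu,vv],zz,st)[:,:2].astype(np.float32); c,r=cv2.minEnclosingCircle(X); out[nm]=np.array(c); print(nm,np.round(c,1),round(r,1))
    for nm,(cx,cy,zz) in guess.items():
        w=8; sub=v[cy-w:cy+w+1,cx-w:cx+w+1]; t=cv2.threshold(sub.astype(np.uint8),0,255,cv2.THRESH_OTSU)[0]
        n,l,_,_=cv2.connectedComponentsWithStats((sub<t).astype(np.uint8)); i=l[w,w] 
        y,x=np.nonzero(l==i) if i else (np.array([w]),np.array([w]))
        X=onplane('wrist',[(cx-w+x.mean(),cy-w+y.mean())],zz,st)[0,:2]; out[nm]=X; print(nm,t,len(x),cx-w+x.mean(),cy-w+y.mean(),X.round(1))
    return out
ax=np.array([-np.sin(np.radians(17)),np.cos(np.radians(17))]); ay=np.array([np.cos(np.radians(17)),np.sin(np.radians(17))])
E
python3 - <<'E'
from m2 import *
o=holes('w3',dict(lug=(330,250,79),hasp=(330,274,70)))
for a,b in (('grip','hub'),('hub','lug'),('grip','lug')):
    d=o[a]-o[b]; print(a,b,np.hypot(*d).round(1),np.degrees(np.arctan2(d[1],d[0])).round(2)-107)
print('hole gap along',(o['lug']-o['hasp'])@ax,'across',(o['lug']-o['hasp'])@ay)
im=np.load('w3.npz')['im']; save('w3c',cv2.resize(im[180:370,270:400],None,fx=5,fy=3.1,interpolation=cv2.INTER_CUBIC))
E
```

```text
grip [534.6 132.9] 9.7
hub [560.   47.8] 21.5
lug 136.0 91 330.2307692307692 249.2087912087912 [575.4  -4.2]
hasp 115.0 169 329.97633136094674 271.4852071005917 [583.4 -29.7]
grip hub 88.8 -0.3299999999999983
hub lug 54.2 -0.46999999999999886
grip lug 143.0 -0.39000000000000057
hole gap along 26.711293110411745 across -0.19653303105655073
```

View pics/w3c.png

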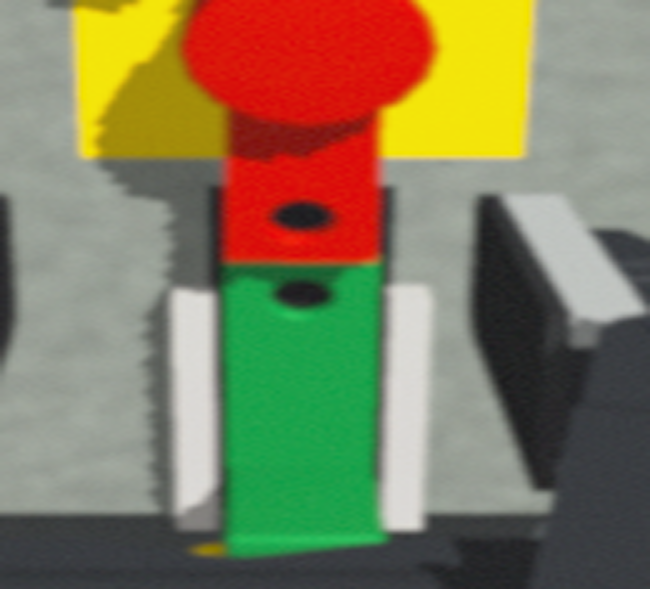

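The handle is at about -0.4° from off (-0.007 rad). The hasp-hole blob caught the lug's shadow; the crop puts the real hole at about (330,274.5). Next I'll grip the tab across its thickness, well clear of the oil bottle, and slide the hasp.

```bash
python3 - <<'E'
from m2 import *
z=np.load('w3.npz'); st=dict(eef_pos=z['pos'],eef_rot=z['rot'])
hh=onplane('wrist',[(330,274.5)],70,st)[0,:2]; lug=np.array([575.6,-4.7])
print('hasp',hh,'gap',(lug-hh)@ax)
tab=hh-65*ax; tgt=lug-65*ax; print(tab,tgt)
R=tool(17)
ctrl.gripper_to(40)
ctrl.move_ptp([*tab,210],R)
print(ctrl.move_l([*tab,99.5],vel=120,threshold=8))
s=sensors.read_state(); print(s['t'],np.round(s['eef_pos'],1))
if np.array(s['eef_pos'])[2]<103:
    ctrl.gripper_to(2,force=30)
    s=sensors.read_state(); print(s['t'],s['grip_width'],np.round(s['force'],1),(np.array(s['eef_pos'])[:2]-tgt)@ax)
    ctrl.move_l([*tgt,99.5],vel=40)
    ctrl.hold(.2)
    s=sensors.read_state(); print(s['t'],s['grip_width'],np.round(s['force'],1),np.round(s['eef_pos'],1),(np.array(s['eef_pos'])[:2]-tgt)@ax)
    im,d=optics.grab_frame('side'); save('s3',im[120:280,220:440])
E
```

```text
hasp [584.4068214  -32.66528793] gap 29.31820323372529
[603.41098221 -94.82509707] [594.60416081 -66.85980914]
False
22.9667 [604.2 -95.1 100.5]
23.3333 9.851575642460391 [-0.2 -0.4  4.1] -29.853845942207148
24.4167 9.293168015044246 [0.9 0.2 6.1] [595.4 -66.5 100.6] 0.12460882191589748
```

```bash
python3 - <<'E'
from m2 import *
ctrl.gripper_to(40)
p=np.array(sensors.read_state()['eef_pos'])
ctrl.move_l([p[0],p[1],230],vel=200)
# view along the holes: tool x towards +iso y, camera right over lug
ctrl.move_ptp([549-20*ax[0],51-20*ax[1],230],tool(107))
st=sensors.read_state(); im,d=optics.grab_frame('wrist'); np.savez('w4',im=im,d=d,pos=st['eef_pos'],rot=st['eef_rot']); print(st['t'],st['eef_pos'])
save('w4',im)
E
```

```text
26.9417 [554.49660431  31.74611848 229.06584831]
```

View pics/w4.png

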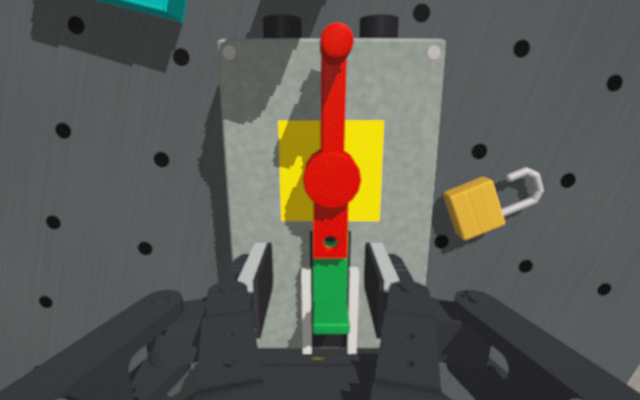

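The lug hole is at (330,241) with green visible in it, but the view is oblique. I'll put the camera straight above the hole to check alignment.

```bash
python3 - <<'E'
from m2 import *
lug=np.array([575.6,-4.7]); t=lug-66.4*ax-np.array([.9,0])
ctrl.move_l([*t,165],vel=150)
st=sensors.read_state(); im,d=optics.grab_frame('wrist'); np.savez('w5',im=im,d=d,pos=st['eef_pos'],rot=st['eef_rot']); print(st['t'],st['eef_pos'])
p,Rc,c=pose('wrist',st); print(c)
save('w5',im); save('w5c',cv2.resize(im[80:130,290:350],None,fx=10,fy=10,interpolation=cv2.INTER_CUBIC))
E
```

```text
27.975 [594.26554129 -67.75958719 165.45619723]
[574.7695843   -4.41434223 282.49508553]
```

View pics/w5.png

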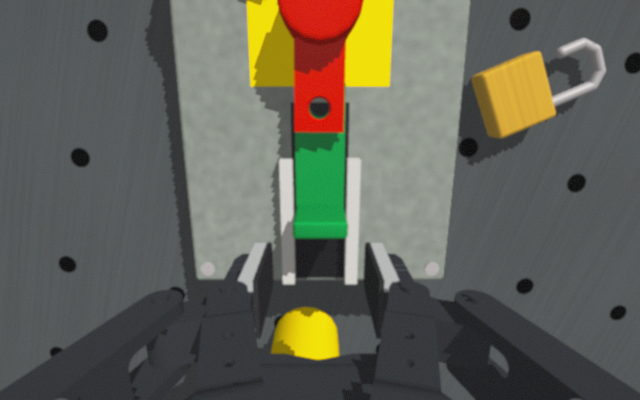

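View pics/w5c.png

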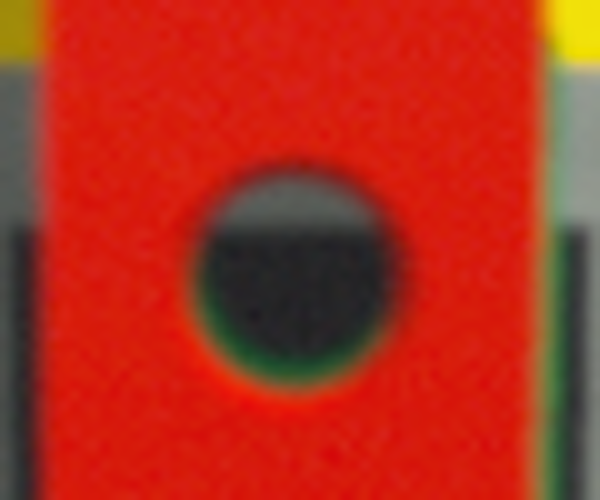

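Straight above, the lug hole is at (319.5,107.7), about 21 px across. The hasp hole is almost concentric: a green sliver of about 1.5 px at the lower left, which is under 1 mm. I'll withdraw upward and make a last check of the whole scene.

```bash
python3 - <<'E'
from m2 import *
p=np.array(sensors.read_state()['eef_pos'])
ctrl.move_l([p[0],p[1],330],vel=200)
ctrl.move_ptp([400,250,380],tool(107))
im,d=optics.grab_frame('top'); z=np.load('top0.npz'); save('top1',im)
save('end',np.hstack([cv2.resize(x['im'][90:310,130:500] if not isinstance(x,np.ndarray) else x[90:310,130:500],(400,240)) for x in (z,im)]))
s2,_=optics.grab_frame('side'); save('side1',s2)
s=sensors.read_state(); print(s['t'],np.round(s['force'],1))
E
```

```text
30.5 [ 0.7 -1.2 -0.5]
```

View pics/top1.png

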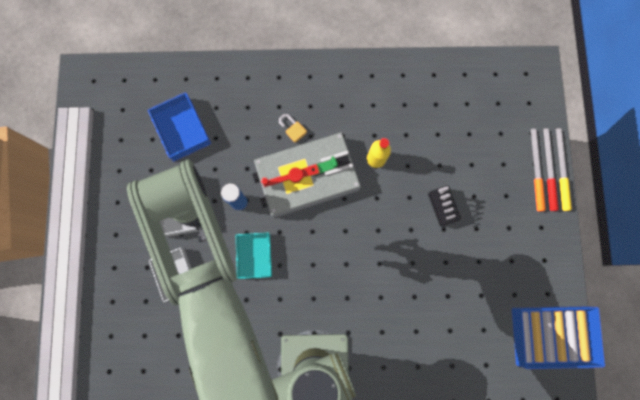

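View pics/side1.png

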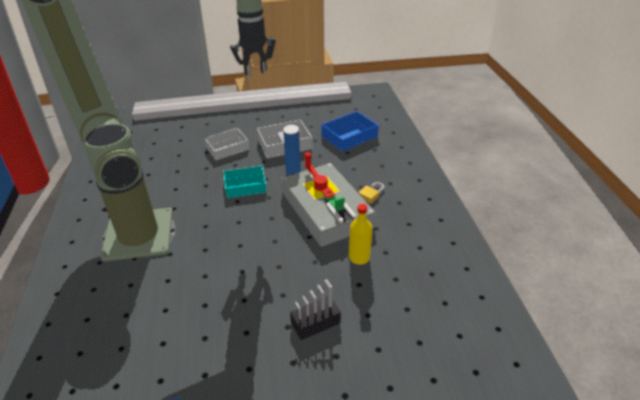

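In the top and side views the oil (378,153), spray (233,195), padlock (295,128) and key stand (444,206) are at the same pixels as at the start. The handle is along off, and the gripper is clear of everything. The arm hides the tray from above, but the wrist view showed the offcut in it. Handing in.

```bash
python3 -c "
from h import *
ctrl.finish_job()"
```

```text
the job is handed in; nothing more can be done
```

The isolator is ready for its padlock, and I handed the job in at about 30.5 s. The hand-in gives no verdict, so what follows rests on my own checks.

I put the offcut in the larger grey tray, swung the red handle to off by its grip, then slid the green hasp in about 29 mm by its tab. Everything was released afterwards.

- **Offcut:** the wrist picture after release showed it lying flat near the middle of the tray. In the final top view the arm hid the tray, so I did not see it again from above.
- **Handle:** it measured about -0.007 rad from off before I slid the hasp. The final top view still shows it in line with the white mark.
- **Padlock holes:** with the wrist camera straight above, they are within about 1 mm of each other.
- **Bystanders:** the oil bottle, spray can, padlock and hex-key stand look unmoved by eye against the starting pictures.

One check disagreed: my automatic hasp-hole reading was out by about 3 mm because it picked up the lug's shadow. I used the position read from the enlarged picture instead, and the view from above bore it out.

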